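Refit the shaker shelf and tension its tie rod

TASK

Lay the loose wooden plank on the ledges between the two steel end brackets of the shaker stand, then turn the brass turnbuckle on the stand's tie rod, top away from the robot, regripping as often as needed, until both brackets have drawn in and you feel them bite on the plank's ends. Nip it up about half a flat of the hexagon past that first bite and stop: a full flat is too much and strains the plank. Let go, and leave everything else on the bar where it stands.

Things in the scene. Friction and masses are not known exactly. Their poses are not given: they have to be found in the camera images.
- stand: Steel shaker stand, 190 mm deep (its x), 310 wide (its y), 148 high: base rails 14 mm high carry a left (+y) and a right (-y) end bracket that slide along y. A level tie rod along the far side (stand x +60 mm) joins the brackets and has the turnbuckle in its middle; the plank's seat lies along the robot's side (x -50 mm). Origin: underside centre, z up. The stand itself is fixed.
- bracket_left: Left (+y) end bracket, moves only along y. Origin: on its inner plate face (y about +118 mm on the stand before tightening), stand x 0, z 0. Its ledge reaches 24 mm inwards, top at z 55 mm, 70 mm clear in x between two lips 4 mm thick and 12 mm high. Rod upright 36 mm wide, to z 148 mm; plank plate 80 mm wide, to z 90 mm. Outwards of the face the plates are 6 mm thick.
- bracket_right: Right (-y) end bracket, mirror image (origin at y about -118 mm). Each plank plate carries a round rubber buffer, 22 mm across, at the plank's height, screwed in to stand 3 to 6.2 mm proud: every one is set differently, not measured and too little to rely on by eye, so only feel tells when both bite. The plank has 1.6 to 6 mm of room at each end at the start.
- seat (a point): Where the middle of the plank's underside belongs, plank length along y: fixed on the stand at x -50, y 0, z 55 mm, axes as the stand's. Between the two ledges the space under and beside the plank is open for about 180 mm along y, so it can be set down from above, gripped across its width at mid-length. Tightening may shift it along y by up to 2 mm.
- plank: Loose light-wood shelf plank, 60 mm (its x) by 220 mm (its y) by 20 mm thick, about 0.2 kg, lying flat on the bar to the left or right of the stand. Origin: centre of its underside; y along its length. Its two long edges are plain and can be gripped across the 60 mm width.
- rod_mid (a point): Middle of the turnbuckle, on its axis: fixed on the stand at x +60, y 0, z 125 mm, axes as the stand's. Brass: a hexagon 30 mm across flats, 50 mm long in y at the middle, then a barrel 27 mm thick, 36 mm long at each end; 14 mm threaded rods go on to the bracket uprights. Open for 100 mm below the axis down to the rails and 70 mm to either side (plank top at z 75 mm).
- flat (a point): Centre of the red-marked flat of the turnbuckle's hexagon, 15 mm from the axis; it turns with the turnbuckle: its z axis is that flat's outward normal, its y axis the rod. The other flats follow every 60 degrees.
- turnbuckle (a joint): Turnbuckle angle about stand +y (rad); 0 = red mark straight up. Growing = tightening: its top moves to stand +x, away from the robot. Each bracket draws in 8 mm a turn (1.27 mm/rad), both together. It stays where left. Drag 0.7 N m; past the bite the torque rises 0.6 N m per rad (plank end force 230 N per rad). Bite comes 1.3 to 4.6 rad from the start; half a flat is 0.52 rad, a full flat 1.05.
- bowl: White bowl, 170 mm across, 55 mm high; origin underside centre. Leave alone.
- mug: White mug, 84 mm across, 98 mm high; origin underside centre. Leave alone.
- milk_jug: Half-gallon plastic milk jug with red cap, 115 mm square, 230 mm high, handle to its -x; origin underside centre. Leave alone.
- chai_bottle: Amber glass bottle, 82 mm across, 225 mm high; origin underside centre. Leave alone.
- shaker_a: Clear shaker with red lid, 48 mm across, 88 mm high; origin underside centre. Leave alone.
- shaker_b: Clear shaker with red lid, like the other; origin underside centre. Leave alone.
- pitcher: Steel pitcher with two spoons, 104 mm across, 125 mm high (spoons 178 mm); origin underside centre. Leave alone.

How it is judged:
On the way, in this order (a step that is already met when the one before it is completed fails the run):
1. the plank lies flat on both ledges between the brackets, let go, not yet clamped (horizontal distance between plank and seat below 0.009 m and angle between the y axis of plank and the y axis of seat, either way round below 0.12 rad and angle between plank's own z axis and vertical below 0.05 rad and z of plank in the frame of seat between -0.004 and 0.004 m and contact force between the fingers and plank below 0.3 N), for 0.2 s.
2. the turnbuckle has drawn both brackets onto the plank: at least 45 N on each of its ends (contact force between each of bracket_left, bracket_right and plank above 45 N), for 0.2 s.
At the end, for the whole second after the job is handed in: the plank lies flat and square on both ledges, within 9 mm of its seat and 4 mm in height, gripped at both ends by the brackets with at least 45 N (about 0.2 rad past first bite), and at rest (all of step 2 and horizontal distance between plank and seat below 0.009 m and angle between the y axis of plank and the y axis of seat, either way round below 0.12 rad and angle between plank's own z axis and vertical below 0.05 rad and z of plank in the frame of seat between -0.004 and 0.004 m and linear speed of plank below 0.01 m/s); the robot touches nothing.
It fails at once if the turnbuckle is over-tightened: more than 200 N on an end of the plank (close on a full flat past first bite) (contact force between any of bracket_left, bracket_right and plank above 200 N).
It fails at once if something else on the bar is shifted by more than 30 mm or tipped (distance of any of bowl, mug, milk_jug, chai_bottle, shaker_a, shaker_b, pitcher from where it was at the start of the episode above 0.03 m or angle between any of mug, milk_jug, chai_bottle, shaker_a, shaker_b, pitcher's own z axis and vertical above 0.4 rad).
It also fails if it takes over 72 s, if anything falls off the work surface, if the arm or the gripper's body presses on something with over 40 N, if the wrist force passes 120 N, or if a joint passes its speed limit or range.

ROBOT

A 6-joint arm with a two-finger parallel gripper is mounted at the origin on the work surface. World frame = base frame: x ahead of the robot, y to its left, z up, the work surface at z = 0. Lengths are in m, angles in rad, forces in N, time in s.
With the tool pointing down it reaches from about 0.35 to 0.975 m from the base axis. Payload 4.9 kg.
Tool frame: the origin (TCP) lies on the mounting face of the last link; the fingertips stand 173 mm ahead of it and the grasp point (between the pads) lies 155 mm ahead of it; z points along the fingers, y is the direction in which the jaws open and shut (so a half turn about z gives the same grasp; the last joint's range is limited). The gripper opens to 85 mm and grips with 20 to 120 N. Pads are 22 mm wide; open, the fingers measure 114 mm over their backs; the gripper's body (76 mm by 85 mm) begins 54 mm behind the grasp point. The pads swing forward as they close: fully open they stand 13 mm farther back than shut.
Start: joints at [1.124, 0.053, 1.613, -0, 1.476, -0.119], TCP at [0.201, 0.592, 0.405] pointing down, gripper open.
Joint ranges: [-3.01, 3.01], [-1.01, 2.22], [0.06, 2.58], [-1.02, 4.17], [0.09, 2.62], [-3.14, 3.14]. Speed limits (rad/s): [2.57, 2.57, 3.14, 3.14, 3.14, 3.14].

INTERFACE

Orientations are given as a unit quaternion [w, x, y, z].
In Python, from plant import manip gives the robot as it stands.
- The arm moves only by the tool play_rows, never from a script. Its argument "increments" is a list of rows, each an object with "offset": the shift along the tool's x, y, z in mm, a list of three; "twist": the turn about the tool's z in rad; "grip": the opening, from 0 (shut) to 1 (fully open). In form: [{"offset": [dx, dy, dz], "twist": twist, "grip": grip}, ...]. A call has 1 to 5 rows; each row is the pose to reach, as a shift and turn from the pose commanded when the call began, along the tool's axes at that moment; what a row does not reach only later rows make up. A row lasts 1/12 s, in which the tool goes at most 41.7 mm and 7.16 degrees, less where a joint would pass 70% of its speed; a pose out of reach is approached as far as the arm can. A call with a gripper value outside its range is refused whole. The fingers move at their own pace and stop on an object; the grip force is fixed at half the most. Time passes only in rows, so rows that repeat a pose let the fingers close. It gives the time, the measured TCP pose, the force and the opening at its end, in the units of the state.
- manip.state(): the state, without advancing time (a new reading comes with each control period).
- manip.grab_frame(name): name is "side" or "top"; returns the picture (384x512x3 uint8, blue, green, red); there is no depth.
- manip.get_calibration(name): a dict with "fx", "fy", "cx", "cy" (pixels), "T" (4x4, takes a point from camera to world coordinates). Camera axes: x right, y down, z forward; pixel columns grow to the right and rows downward; lengths in m; the calibration is good to about 2 mm. A picture is of the moment at which its call begins. get_calibration takes no time and is no camera call.
- manip.job_done(): hands the job in, once; it reports no verdict.
Trained networks look in the newest picture that a camera, given by its name, has taken for a name from the list of things; names that differ only in an ending like _2 or _b are one class to them, and where a whole thing is asked for, a point or a joint stands for the part that bears it (a point fixed in the world has none). Each returns a list of dicts, best first, with "p" (0 to 1); they miss things now and then, are a little off and sometimes report something else, mostly with a low value. They report only what shows in the picture. A call takes as long as a camera call.
- manip.boxes_of(query, camera): "xyz" ([x, y, z] in m, in the coordinates of the camera as it stood for that picture, good to about 4 mm: the middle of the surface that is visible of it).
- manip.tip_of(query, camera): "xyz" ([x, y, z] in m, in the coordinates of the camera as it stood for that picture, good to about 4 mm: a listed point, or the origin of a listed thing).
The state is a dict: "time": time; "joint_pos": joint angles; "joint_vel": joint speeds; "joint_efforts": joint torques, N m; "tool_pos": TCP position; "tool_rot": TCP orientation; "contact_force": force on the tool from outside, world axes, zero at the start; "ft_torque": the same for the moment, N m; "gripper_width": opening from 0.0 (shut) to 1.0 (fully open).
Only numpy, scipy, OpenCV 4.12 (cv2) and the standard library are available. Lean on these libraries where they do the work, as an engineer would, in place of code of your own. Each camera call takes 0.05 s, during which the arm holds its last target. There are 200 camera calls.

## Working session

There is one attempt and no reset: what is moved stays moved. The work goes in short steps, Python scripts to look and compute and a tool call to move; the robot and the scene stay as the last step left them, time stands still between calls to the robot, and variables do not carry over. Pictures are saved under pics/ and viewed, about 8 in all and at most 12, crops included, and the job is handed in when it is done.

Besides the shell and the picture viewer there is one more tool, called after "Emit:" by a JSON object that holds its "op" and its "data". play_rows: Moves the arm, as the interface text tells. Its arguments: {"type":"object","properties":{"increments":{"type":"array"}},"required":["increments"]}

```bash
mkdir -p pics; ls
cat > h.py <<'E'
import numpy as np, cv2
from plant import manip
from scipy.spatial.transform import Rotation as R
def w(cam,p):
    T=np.array(manip.get_calibration(cam)["T"]); return T[:3,:3]@np.array(p)+T[:3,3]
def px(cam,P):
    c=manip.get_calibration(cam);T=np.array(c["T"]);q=T[:3,:3].T@(np.array(P)-T[:3,3]);return c["fx"]*q[0]/q[2]+c["cx"],c["fy"]*q[1]/q[2]+c["cy"]
def ray(cam,u,v,z):
    c=manip.get_calibration(cam);T=np.array(c["T"]);d=T[:3,:3]@np.array([(u-c["cx"])/c["fx"],(v-c["cy"])/c["fy"],1]);o=T[:3,3];return o+d*(z-o[2])/d[2]
def rot():
    q=manip.state()["tool_rot"];return R.from_quat([q[1],q[2],q[3],q[0]])
E
python3 - <<'E'
from h import *
a=manip.grab_frame("side");b=manip.grab_frame("top")
cv2.imwrite("pics/s0.png",a);cv2.imwrite("pics/t0.png",b)
s=manip.state();print(s["tool_pos"],s["tool_rot"],s["time"]);print(rot().as_matrix().round(3))
for c in("side","top"):
  print(c,np.array(manip.get_calibration(c)["T"]).round(3).tolist())
  for n in("stand","seat","rod_mid","flat","plank","bracket_left","bracket_right"):
    for r in manip.tip_of(n,c)[:2]: print(n,w(c,r["xyz"]).round(3),round(r["p"],2))
E
```

```text
pics
[0.20112276 0.59149775 0.40356246] [-2.62391777e-04  1.63155225e-01  9.86599947e-01 -9.21388818e-04] 0.1
[[-0.947  0.322 -0.001]
 [ 0.322  0.947 -0.002]
 [ 0.    -0.002 -1.   ]]
side [[-0.994, -0.056, 0.092, 0.516], [-0.107, 0.611, -0.785, 0.886], [-0.012, -0.79, -0.613, 0.79], [0.0, 0.0, 0.0, 1.0]]
stand [ 0.566  0.023 -0.004] 0.69
seat [0.521 0.037 0.053] 0.84
rod_mid [0.626 0.013 0.12 ] 0.76
rod_mid [ 0.585  0.142 -0.003] 0.62
flat [0.626 0.012 0.137] 0.61
plank [ 0.459  0.358 -0.001] 0.79
plank [0.518 0.035 0.055] 0.43
bracket_left [ 0.588  0.139 -0.004] 0.59
bracket_right [ 0.536 -0.097 -0.005] 0.75
bracket_right [ 0.437 -0.385 -0.002] 0.41
top [[0.016, -0.994, 0.111, 0.463], [-1.0, -0.015, 0.012, -0.001], [-0.011, -0.112, -0.994, 1.321], [0.0, 0.0, 0.0, 1.0]]
stand [0.568 0.022 0.003] 0.66
seat [0.518 0.032 0.055] 0.94
seat [0.62  0.01  0.141] 0.19
rod_mid [0.626 0.006 0.126] 0.61
rod_mid [ 0.564  0.021 -0.   ] 0.27
flat [0.62  0.013 0.139] 0.88
flat [ 0.768 -0.098  0.003] 0.39
plank [0.463 0.362 0.002] 0.9
plank [ 0.755 -0.209  0.003] 0.74
bracket_left [0.591 0.138 0.001] 0.56
bracket_left [0.627 0.008 0.127] 0.43
bracket_right [ 0.542 -0.092 -0.   ] 0.56
```

View pics/t0.png

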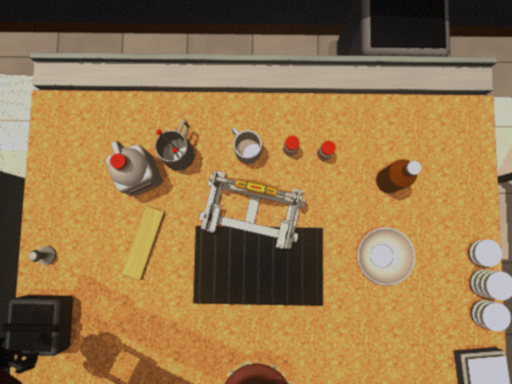

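View pics/s0.png

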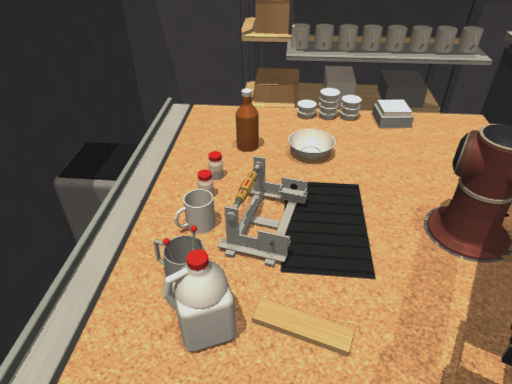

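Run:
```python
from h import *
b=cv2.imread("pics/t0.png");a=cv2.imread("pics/s0.png")
roi=b[195:290,115:175];hsv=cv2.cvtColor(roi,cv2.COLOR_BGR2HSV)
print(hsv[48,29],hsv[5,5],hsv[80,50])
from h import px
yaw=-0.215;c,s=np.cos(yaw),np.sin(yaw)
seat=np.array([.5195,.0345,.055]); 
# stand origin estimate: average of several
Rz=np.array([[c,-s,0],[s,c,0],[0,0,1]])
es=[np.array([.567,.0225,0]),np.array([.5195,.0345,.0])-Rz@[-.05,0,0],np.array([.626,.0095,0])-Rz@[.06,0,0],np.array([.564,.022,0])]
print(np.round(es,4)); O=np.mean(es,0);print(O)
def draw(img,cam,x0,y0,w_,h_,k):
    im=cv2.resize(img[y0:y0+h_,x0:x0+w_],None,fx=k,fy=k,interpolation=cv2.INTER_CUBIC)
    P=lambda p:tuple(int(round(q)) for q in (np.array(px(cam,O+Rz@np.array(p)))+.5-[x0,y0])*k)
    for sy in(1,-1):
        for p in([-.085,.118*sy,.067],[-.015,.118*sy,.067],[-.085,.094*sy,.067],[-.015,.094*sy,.067],[.06,.118*sy,.148]): cv2.circle(im,P(p),2,(255,0,255),-1)
    for y in(-.025,.025):
        for x in(.0513,.0687): cv2.circle(im,P([x,y,.140]),2,(255,255,0),-1)
    return im
A=draw(b,"top",190,165,125,90,6);cv2.imwrite("pics/t1.png",A)
B=draw(a,"side",215,145,100,125,5);cv2.imwrite("pics/s1.png",B)
m=cv2.inRange(hsv,(20,90,110),(32,255,255)) 
cv2.imwrite("pics/m.png",cv2.resize(np.hstack([m,roi[:,:,1]]),None,fx=6,fy=6))
```

```text
[ 23 142 198] [ 17 157 198] [ 20 148 201]
[[0.567  0.0225 0.    ]
 [0.5683 0.0238 0.    ]
 [0.5674 0.0223 0.    ]
 [0.564  0.022  0.    ]]
[0.56668256 0.02265837 0.        ]
```

View pics/t1.png

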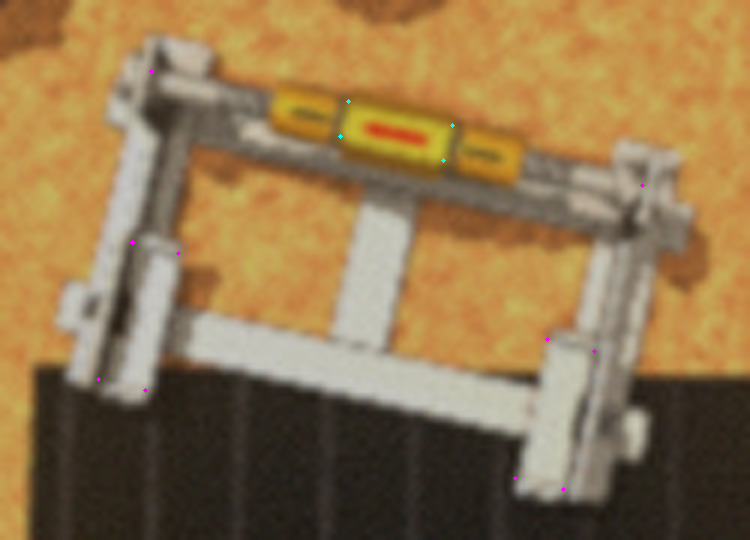

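View pics/m.png

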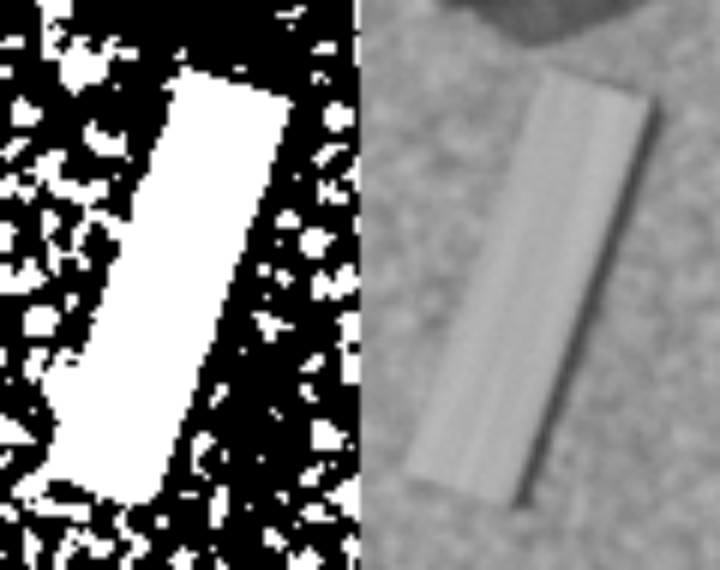

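Run:
```python
from h import *
C=[(185,68),(295,98),(155,505),(48,470)]
Q=[ray("top",115+u/6-.5,195+v/6-.5,.02) for u,v in C]
print(np.round(Q,4)); c=np.mean(Q,0); d=(Q[0]+Q[1]-Q[2]-Q[3])/2; print("c",c,"len",np.linalg.norm(d),np.linalg.norm(Q[0]-Q[1]),"dir",np.degrees(np.arctan2(d[1],d[0])))
M=rot().as_matrix(); s=manip.state(); print("tool y ang",np.degrees(np.arctan2(M[1,1],M[0,1])),s["gripper_width"],s["contact_force"],s["ft_torque"])
t=np.array([.462,.3605,.172])
print("off mm",(M.T@(t-np.array(s["tool_pos"]))*1e3).round(1), (M.T@(np.array([c[0],c[1],.172])-np.array(s["tool_pos"]))*1e3).round(1))
a=manip.grab_frame("top")
for n in ("milk_jug",): print(n,[(w("top",r["xyz"]).round(3),r["p"]) for r in manip.tip_of(n,"top")[:1]])
```

```text
[[0.5754 0.3519 0.02  ]
 [0.5607 0.2942 0.02  ]
 [0.3525 0.3572 0.02  ]
 [0.3691 0.4126 0.02  ]]
c [0.46442355 0.35399973 0.02      ] len 0.216253378050759 0.059525258356521435 dir -16.611264374914487
tool y ang 71.21868898971735 1.0006984927127778 [-0.50895989 -0.08317403 -0.32089036] [ 0.04184496 -0.00611347 -0.0071644 ]
off mm [-321.3 -134.9  232.7] [-325.7 -140.3  232.7]
milk_jug [(array([0.68 , 0.375, 0.003]), 0.62)]
```

Emit:
{"op": "play_rows", "data": {"increments": [{"offset": [-38, -16, 10], "twist": 0, "grip": 1}, {"offset": [-75, -32, 20], "twist": 0, "grip": 1}, {"offset": [-112, -48, 35], "twist": 0, "grip": 1}, {"offset": [-149, -64, 50], "twist": -0.02, "grip": 1}, {"offset": [-184, -79, 65], "twist": -0.038, "grip": 1}]}}

```text
time: 1.32
tool_pos: [0.3492, 0.458, 0.3406]
tool_rot: [0.0, 0.144, 0.99, 0.001]
contact_force: [0.7, 0.7, 0.8]
gripper_width: 0.998
```

Emit:
{"op": "play_rows", "data": {"increments": [{"offset": [-35, -15, 20], "twist": 0, "grip": 1}, {"offset": [-70, -30, 40], "twist": 0, "grip": 1}, {"offset": [-105, -45, 60], "twist": 0, "grip": 1}, {"offset": [-138, -57, 75], "twist": 0, "grip": 1}, {"offset": [-138, -57, 100], "twist": 0, "grip": 1}]}}

```text
time: 1.73
tool_pos: [0.4691, 0.3621, 0.2422]
tool_rot: [0.003, 0.147, 0.989, 0.001]
contact_force: [0.2, 0.7, 0.4]
gripper_width: 1.003
```

Run:
```python
from h import *
M=rot().as_matrix(); s=manip.state();p=np.array(s["tool_pos"]);print(p,s["time"],np.degrees(np.arctan2(M[1,1],M[0,1])))
for q in([.463,.357,.172],): print((M.T@(np.array(q)-p)*1e3).round(1))
a=manip.grab_frame("side");cv2.imwrite("pics/s2.png",cv2.resize(a[180:384,150:450],None,fx=2.5,fy=2.5))
```

```text
[0.46908311 0.36214774 0.24218255] 1.7333 73.08606321336244
[ 4.7 -6.9 70.1]
```

View pics/s2.png

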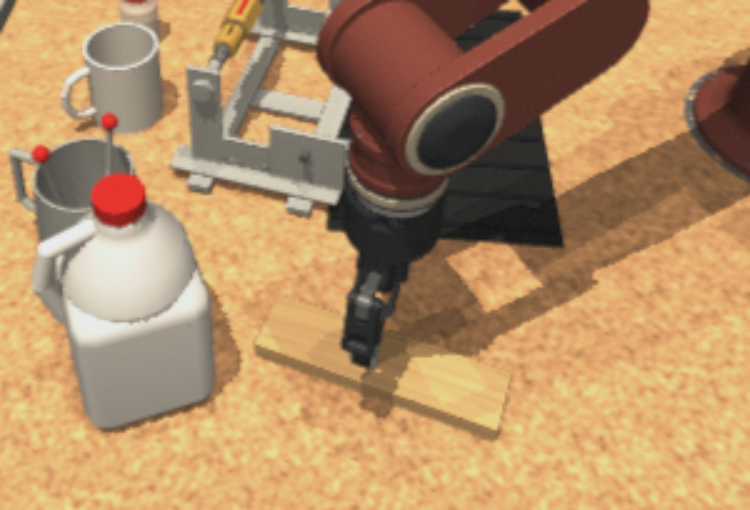

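Emit:
{"op": "play_rows", "data": {"increments": [{"offset": [0, 0, 15], "twist": 0, "grip": 1}, {"offset": [0, 0, 30], "twist": 0, "grip": 1}, {"offset": [0, 0, 30], "twist": 0, "grip": 1}]}}

```text
time: 2.03
tool_pos: [0.4626, 0.3647, 0.2076]
tool_rot: [-0.003, 0.144, 0.99, -0.002]
contact_force: [-0.8, -0.4, -1.4]
gripper_width: 0.999
```

Run:
```python
from h import *
M=rot().as_matrix(); s=manip.state();p=np.array(s["tool_pos"]);print(p,s["time"],np.degrees(np.arctan2(M[1,1],M[0,1])))
for q in([.463,.357,.172],): print((M.T@(np.array(q)-p)*1e3).round(1))
```

```text
[0.46258699 0.36474094 0.20764901] 2.0333 73.41663657405975
[-2.8 -7.1 35.7]
```

Emit:
{"op": "play_rows", "data": {"increments": [{"offset": [-2, -6, 15], "twist": 0, "grip": 1}, {"offset": [-2, -6, 30], "twist": 0, "grip": 1}, {"offset": [-2, -6, 35], "twist": 0, "grip": 1}, {"offset": [-2, -6, 35], "twist": 0, "grip": 0.3}, {"offset": [-2, -6, 35], "twist": 0, "grip": 0.3}]}}

```text
time: 2.45
tool_pos: [0.4643, 0.3594, 0.1765]
tool_rot: [0.0, 0.144, 0.99, -0.0]
contact_force: [-2.2, -6.6, 5.2]
gripper_width: 0.747
```

Emit:
{"op": "play_rows", "data": {"increments": [{"offset": [0, 0, 0], "twist": 0, "grip": 0.3}, {"offset": [0, 0, 0], "twist": 0, "grip": 0.3}, {"offset": [0, 0, 0], "twist": 0, "grip": 0.3}]}}

```text
time: 2.7
tool_pos: [0.4649, 0.3595, 0.1773]
tool_rot: [0.001, 0.144, 0.99, 0.001]
contact_force: [-0.8, 1.0, 3.9]
gripper_width: 0.682
```

Run:
```python
from h import *
M=rot().as_matrix(); s=manip.state();p=np.array(s["tool_pos"]);print(p,s["time"],np.degrees(np.arctan2(M[1,1],M[0,1])),s["gripper_width"])
a=manip.grab_frame("side");
for c in("side","top"):
  manip.grab_frame(c)
  print([(w(c,r["xyz"]).round(3),round(r["p"],2)) for r in manip.tip_of("plank",c)[:2]])
```

```text
[0.46488989 0.35950746 0.1772957 ] 2.7 73.41409425189475 0.6821927629680649
[(array([0.46, 0.36, 0.  ]), 0.68), (array([ 0.436, -0.382, -0.004]), 0.41)]
[(array([ 0.464,  0.364, -0.001]), 0.73)]
```

Emit:
{"op": "play_rows", "data": {"increments": [{"offset": [0, 0, -30], "twist": 0, "grip": 0.3}, {"offset": [0, 0, -65], "twist": 0, "grip": 0.3}, {"offset": [0, 0, -100], "twist": 0, "grip": 0.3}, {"offset": [0, -10, -130], "twist": 0.05, "grip": 0.3}, {"offset": [-5, -30, -160], "twist": 0.15, "grip": 0.3}]}}

```text
time: 3.37
tool_pos: [0.4599, 0.3293, 0.3367]
tool_rot: [-0.0, 0.219, 0.976, 0.0]
contact_force: [0.4, -0.4, -2.4]
gripper_width: 0.686
```

Run:
```python
from h import *
M=rot().as_matrix(); s=manip.state();p=np.array(s["tool_pos"]);print(p,s["time"],np.degrees(np.arctan2(M[1,1],M[0,1])),s["gripper_width"],s["contact_force"])
print((M.T@(np.array([.5178,.0334,.330])-p)*1e3).round(1))
```

```text
[0.45994259 0.32934898 0.33673046] 3.3667 64.73645494889978 0.6862534079874132 [ 0.44087112 -0.36724581 -2.39564043]
[-178.6 -243.     6.5]
```

Emit:
{"op": "play_rows", "data": {"increments": [{"offset": [-16, -22, 0], "twist": 0.12, "grip": 0.3}, {"offset": [-32, -44, 0], "twist": 0.24, "grip": 0.3}, {"offset": [-50, -68, 0], "twist": 0.36, "grip": 0.3}, {"offset": [-68, -92, 0], "twist": 0.48, "grip": 0.3}, {"offset": [-86, -117, 0], "twist": 0.6, "grip": 0.3}]}}

```text
time: 3.78
tool_pos: [0.4881, 0.1849, 0.3347]
tool_rot: [-0.0, 0.499, 0.866, -0.001]
contact_force: [0.6, 0.2, -3.0]
gripper_width: 0.683
```

Run:
```python
from h import *
M=rot().as_matrix(); s=manip.state();p=np.array(s["tool_pos"]);print(p,s["time"],np.degrees(np.arctan2(M[1,1],M[0,1])),s["gripper_width"],s["contact_force"])
print((M.T@(np.array([.5178,.0334,.330])-p)*1e3).round(1))
```

```text
[0.48812175 0.18489064 0.33471492] 3.7833 30.10875579211671 0.6825318187287909 [ 0.64267935  0.15618192 -3.01270751]
[-145.9  -50.3    4.7]
```

Emit:
{"op": "play_rows", "data": {"increments": [{"offset": [-28, -10, 0], "twist": 0.12, "grip": 0.3}, {"offset": [-56, -20, 0], "twist": 0.24, "grip": 0.3}, {"offset": [-84, -30, 0], "twist": 0.36, "grip": 0.3}, {"offset": [-112, -40, 0], "twist": 0.48, "grip": 0.3}, {"offset": [-140, -48, 0], "twist": 0.6, "grip": 0.3}]}}

```text
time: 4.2
tool_pos: [0.5175, 0.0397, 0.3346]
tool_rot: [-0.001, 0.733, 0.68, -0.001]
contact_force: [0.0, 0.7, -2.5]
gripper_width: 0.679
```

Emit:
{"op": "play_rows", "data": {"increments": [{"offset": [-3, 0, 20], "twist": 0.1, "grip": 0.3}, {"offset": [-3, 0, 40], "twist": 0.14, "grip": 0.3}, {"offset": [-3, 0, 60], "twist": 0.14, "grip": 0.3}, {"offset": [-3, 0, 60], "twist": 0.14, "grip": 0.3}]}}

```text
time: 4.53
tool_pos: [0.5154, 0.0379, 0.27]
tool_rot: [-0.004, 0.777, 0.629, -0.004]
contact_force: [-0.8, 0.4, -4.1]
gripper_width: 0.681
```

```bash
cat > st.py <<'E'
from h import *
M=rot().as_matrix(); s=manip.state();p=np.array(s["tool_pos"])
O=np.array([.5667,.0227,0]);ya=-.215
Rz=R.from_euler("z",ya).as_matrix()
print("t",round(s["time"],2),"tool ang",np.degrees(np.arctan2(M[1,1],M[0,1])).round(2),"grip",round(s["gripper_width"],3),"F",np.round(s["contact_force"],1))
print("tool in stand mm",(Rz.T@(p-O)*1e3).round(1),"off to seat",(M.T@(O+Rz@[-.05,0,.227]-p)*1e3).round(1))
E
python3 - <<'E'
from st import *
b=manip.grab_frame("top");cv2.imwrite("pics/t3.png",cv2.resize(b[165:265,190:315],None,fx=6,fy=6,interpolation=cv2.INTER_CUBIC))
for c in("side","top"):
  manip.grab_frame(c)
  for n in("plank","seat","stand"):
    print(c,n,[((Rz.T@(w(c,r["xyz"])-O)*1e3).round(1),round(r["p"],2)) for r in manip.tip_of(n,c)[:1]])
E
```

```text
t 4.53 tool ang -12.02 grip 0.681 F [-0.8  0.4 -4.1]
tool in stand mm [-53.3   3.9 270. ] off to seat [-3.9  3.8 42.9]
side plank [(array([-56.7,   6.5,  94.8]), 0.68)]
side seat []
side stand [(array([ 0.2, -4.8, -7.1]), 0.88)]
top plank []
top seat []
top stand [(array([-2.2,  0.4,  1.2]), 0.94)]
```

View pics/t3.png

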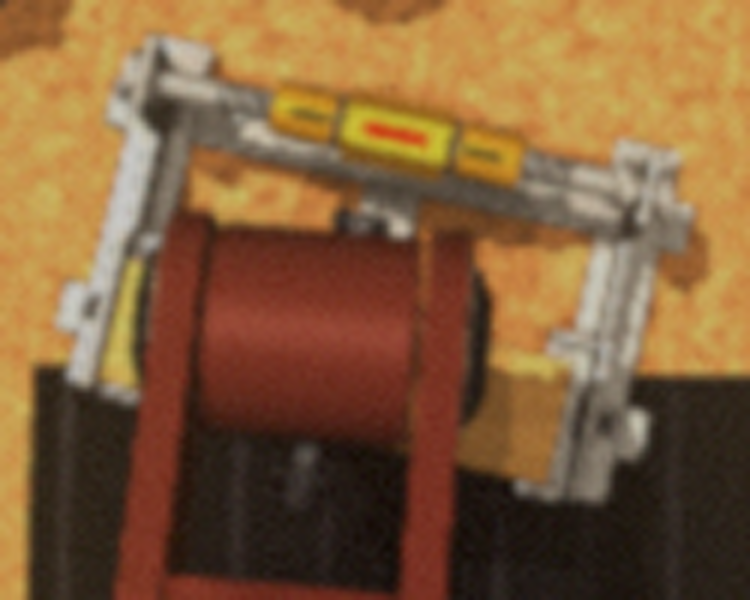

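Run:
```python
from st import *
for u,v in((578,357),(552,486),(133,258),(105,385)):
  print((Rz.T@(ray("top",190+u/6-.5,165+v/6-.5,.1127)-O)*1e3).round(1))
b=manip.grab_frame("top");a=manip.grab_frame("side")
def ov(im,cam,x0,y0,w_,h_,k):
    im=cv2.resize(im[y0:y0+h_,x0:x0+w_],None,fx=k,fy=k,interpolation=cv2.INTER_CUBIC)
    for sy in(1,-1):
        for q in([-.09,.118*sy,.09],[-.01,.118*sy,.09],[.042,.118*sy,.148],[.078,.118*sy,.148]):
            t=(np.array(px(cam,O+Rz@np.array(q)))+.5-[x0,y0])*k;cv2.circle(im,tuple(int(round(e)) for e in t),2,(255,0,255),-1)
    return im
A=ov(b,"top",195,165,55,80,7);A2=ov(b,"top",270,185,45,80,7)
cv2.imwrite("pics/t4.png",np.hstack([A,A2]))
```

```text
t 4.98 tool ang -11.96 grip 0.682 F [ 0.2 -0.9 -1.9]
tool in stand mm [-50.7   4.9 276.8] off to seat [-5.   0.6 49.8]
[ -22.7 -108.5  112.7]
[ -85.1 -110.   112.7]
[-25.2 109.6 112.7]
[-87.3 108.  112.7]
```

View pics/t4.png

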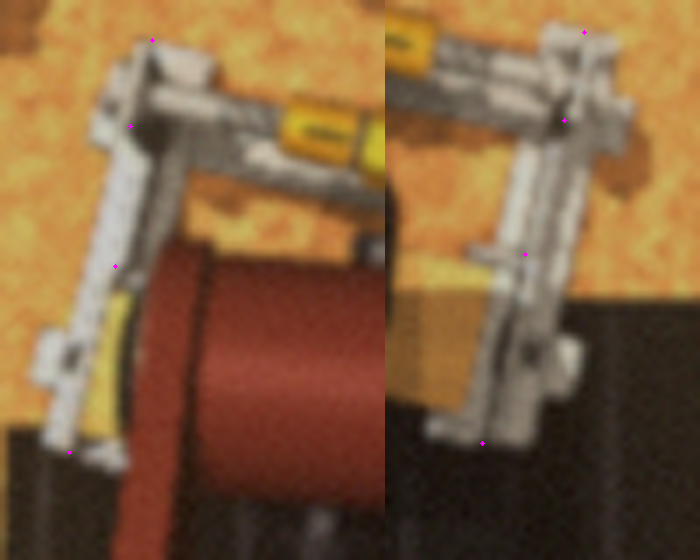

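Emit:
{"op": "play_rows", "data": {"increments": [{"offset": [-1, 1, 10], "twist": 0, "grip": 0.3}, {"offset": [-1, 1, 20], "twist": 0, "grip": 0.3}, {"offset": [-1, 1, 30], "twist": 0, "grip": 0.3}, {"offset": [-1, 1, 36], "twist": 0, "grip": 0.3}, {"offset": [-1, 1, 36], "twist": 0, "grip": 0.3}]}}

```text
time: 5.5
tool_pos: [0.5175, 0.0371, 0.2366]
tool_rot: [-0.002, 0.777, 0.629, -0.002]
contact_force: [-0.7, 0.4, -2.6]
gripper_width: 0.68
```

```bash
python3 st.py
```

```text
t 5.5 tool ang -11.98 grip 0.68 F [-0.7  0.4 -2.6]
tool in stand mm [-51.2   3.5 236.6] off to seat [-3.5  1.2  9.6]
```

Emit:
{"op": "play_rows", "data": {"increments": [{"offset": [0, 1, 3], "twist": 0, "grip": 0.3}, {"offset": [0, 1, 5], "twist": 0, "grip": 0.3}, {"offset": [0, 1, 5], "twist": 0, "grip": 0.3}]}}

```text
time: 5.75
tool_pos: [0.5197, 0.0368, 0.2345]
tool_rot: [-0.0, 0.777, 0.629, -0.0]
contact_force: [0.2, -0.1, -2.2]
gripper_width: 0.683
```

```bash
python3 st.py
```

```text
t 5.75 tool ang -11.98 grip 0.683 F [ 0.2 -0.1 -2.2]
tool in stand mm [-48.9   3.7 234.5] off to seat [-3.7 -1.1  7.5]
```

Emit:
{"op": "play_rows", "data": {"increments": [{"offset": [0, 0, 1], "twist": 0, "grip": 0.3}, {"offset": [0, -1, 2], "twist": 0, "grip": 0.3}, {"offset": [0, -1, 3], "twist": 0, "grip": 0.3}, {"offset": [0, -1, 3], "twist": 0, "grip": 0.3}]}}

```text
time: 6.08
tool_pos: [0.5188, 0.037, 0.2323]
tool_rot: [0.0, 0.777, 0.629, 0.0]
contact_force: [-1.7, -0.3, -0.1]
gripper_width: 0.688
```

```bash
python3 st.py
```

```text
t 6.08 tool ang -11.98 grip 0.688 F [-1.7 -0.3 -0.1]
tool in stand mm [-49.8   3.8 232.3] off to seat [-3.8 -0.2  5.3]
```

Emit:
{"op": "play_rows", "data": {"increments": [{"offset": [0, 0, 0], "twist": 0, "grip": 0.75}, {"offset": [0, 0, 0], "twist": 0, "grip": 0.85}, {"offset": [0, 0, 0], "twist": 0, "grip": 0.95}, {"offset": [0, 0, 0], "twist": 0, "grip": 1}, {"offset": [0, 0, -10], "twist": 0, "grip": 1}]}}

```text
time: 6.5
tool_pos: [0.5178, 0.0371, 0.24]
tool_rot: [-0.001, 0.777, 0.629, -0.001]
contact_force: [-0.7, 0.0, -0.5]
gripper_width: 1.0
```

Emit:
{"op": "play_rows", "data": {"increments": [{"offset": [0, 0, -25], "twist": 0, "grip": 1}, {"offset": [0, 0, -60], "twist": 0, "grip": 1}, {"offset": [0, 0, -95], "twist": 0, "grip": 0.5}, {"offset": [0, -30, -110], "twist": 0, "grip": 0}, {"offset": [0, -65, -120], "twist": 0, "grip": 0}]}}

```text
time: 6.92
tool_pos: [0.456, 0.0503, 0.3666]
tool_rot: [0.002, 0.777, 0.629, 0.003]
contact_force: [-0.2, 0.4, 1.0]
gripper_width: 0.607
```

Emit:
{"op": "play_rows", "data": {"increments": [{"offset": [0, -35, 0], "twist": 0, "grip": 0}, {"offset": [0, -70, 0], "twist": 0, "grip": 0}]}}

```text
time: 7.08
tool_pos: [0.3855, 0.0652, 0.3635]
tool_rot: [0.001, 0.777, 0.629, 0.001]
contact_force: [-0.4, -0.1, 0.2]
gripper_width: 0.3
```

Run:
```python
from st import *
b=manip.grab_frame("top");a=manip.grab_frame("side")
A=cv2.resize(b[165:265,190:320],None,fx=3.4,fy=3.4,interpolation=cv2.INTER_CUBIC);B=cv2.resize(a[145:265,210:310],None,fx=3.4,fy=3.4,interpolation=cv2.INTER_CUBIC)
B=cv2.resize(B,(340,340));cv2.imwrite("pics/t5.png",np.hstack([A[:340],B]))
for c in("side","top"):
  for n in("plank","stand","seat","rod_mid","flat"):
    print(c,n,[((Rz.T@(w(c,r["xyz"])-O)*1e3).round(1),round(r["p"],2)) for r in manip.tip_of(n,c)[:1]])
```

```text
t 7.08 tool ang -12.0 grip 0.3 F [-0.4 -0.1  0.2]
tool in stand mm [-186.1    2.8  363.5] off to seat [ -3.7 135.7 136.9]
side plank [(array([-53.5,   8.1,  55.8]), 0.94)]
side stand [(array([ 1.3,  2.3, -3.8]), 0.88)]
side seat []
side rod_mid [(array([ -4.9, 120.4,  -4.3]), 0.7)]
side flat [(array([ 58.8,   2. , 137.3]), 0.7)]
top plank [(array([-48.9,   3.2,  54.9]), 0.58)]
top stand [(array([-1.4,  0.1,  1. ]), 0.61)]
top seat [(array([-49.2,   1.1,  54.6]), 0.98)]
top rod_mid [(array([ 60.2,   0.4, 129.4]), 0.62)]
top flat [(array([ 56.9,   1.7, 137.3]), 0.63)]
```

View pics/t5.png

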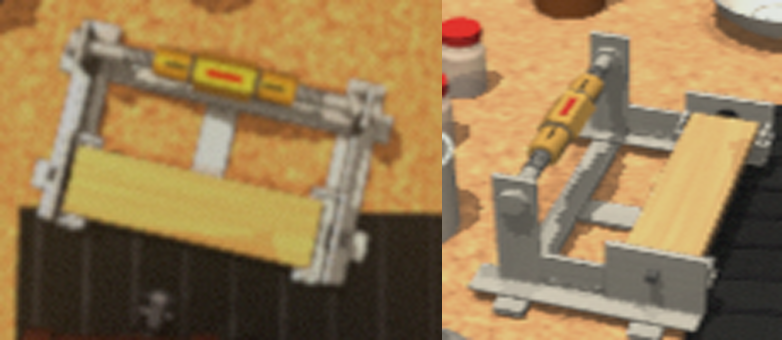

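Run:
```python
from h import *
print(np.round(manip.state()["joint_pos"],3))
```

```text
[-0.024 -0.532  2.172 -0.     1.502  0.185]
```

Emit:
{"op": "play_rows", "data": {"increments": [{"offset": [0, 15, 0], "twist": 0.12, "grip": 0}, {"offset": [-1, 50, 0], "twist": 0.24, "grip": 0}, {"offset": [-2, 85, 0], "twist": 0.36, "grip": 0}, {"offset": [-3, 120, 0], "twist": 0.48, "grip": 0}, {"offset": [-3, 155, 0], "twist": 0.6, "grip": 0}]}}

```text
time: 8.1
tool_pos: [0.5395, 0.0293, 0.361]
tool_rot: [-0.0, 0.929, 0.369, -0.0]
contact_force: [1.0, 0.0, 1.2]
gripper_width: -0.002
```

Emit:
{"op": "play_rows", "data": {"increments": [{"offset": [10, 14, 0], "twist": 0.12, "grip": 0}, {"offset": [28, 40, 0], "twist": 0.24, "grip": 0}, {"offset": [45, 65, 0], "twist": 0.36, "grip": 0}, {"offset": [56, 82, 0], "twist": 0.48, "grip": 0}, {"offset": [60, 88, 0], "twist": 0.6, "grip": 0}]}}

```text
time: 8.52
tool_pos: [0.6444, 0.0066, 0.3606]
tool_rot: [0.0, 0.997, 0.077, -0.0]
contact_force: [0.1, 0.6, -0.5]
gripper_width: 0.006
```

Emit:
{"op": "play_rows", "data": {"increments": [{"offset": [0, 0, 0], "twist": 0.12, "grip": 0}, {"offset": [0, 0, 0], "twist": 0.24, "grip": 0}, {"offset": [0, 0, 0], "twist": 0.376, "grip": 0}, {"offset": [0, 0, 0], "twist": 0.376, "grip": 0}]}}

```text
time: 8.85
tool_pos: [0.6422, 0.0075, 0.3608]
tool_rot: [0.0, 0.994, -0.108, -0.001]
contact_force: [0.2, -0.5, 0.2]
gripper_width: 0.001
```

```bash
cat >> st.py <<'E'
F=Rz.T@np.array(s["contact_force"]);Mo=Rz.T@np.array(s["ft_torque"]);pp=Rz.T@(p-O)-[.06,0,.125]
print("F stand",F.round(1),"ft",Mo.round(2),"tau_full",round(Mo[1]+np.cross(pp,F)[1],3), "edge rel axis mm",(pp[0]*1e3-11).round(1),(pp[2]*1e3-173).round(1),"tau_edge",round((pp[2]-.173)*F[0]-(pp[0]-.011)*F[2],3))
E
python3 st.py
```

```text
t 8.85 tool ang -102.43 grip 0.001 F [ 0.2 -0.5  0.2]
tool in stand mm [ 77.    1.2 360.8] off to seat [-126.9    1.5  134. ]
F stand [ 0.3 -0.5  0.2] ft [ 0.06  0.01 -0.01] tau_full 0.063 edge rel axis mm 6.0 62.8 tau_edge 0.015
```

Emit:
{"op": "play_rows", "data": {"increments": [{"offset": [-1, 0, 15], "twist": 0, "grip": 0}, {"offset": [-1, 0, 30], "twist": 0, "grip": 0}, {"offset": [-1, 0, 42], "twist": 0, "grip": 0}, {"offset": [-1, 0, 45], "twist": 0, "grip": 0}, {"offset": [-1, 0, 47], "twist": 0, "grip": 0}]}}

```text
time: 9.27
tool_pos: [0.6402, 0.008, 0.3139]
tool_rot: [0.0, 0.994, -0.106, -0.002]
contact_force: [-6.3, 0.9, 13.4]
gripper_width: -0.001
```

```bash
python3 st.py
```

```text
t 9.27 tool ang -102.2 grip -0.001 F [-6.3  0.9 13.4]
tool in stand mm [ 75.    1.3 313.9] off to seat [-124.6    1.    87.4]
F stand [-6.4 -0.5 13.4] ft [-0.24  1.37 -0.03] tau_full -0.032 edge rel axis mm 4.0 15.9 tau_edge -0.154
```

Emit:
{"op": "play_rows", "data": {"increments": [{"offset": [1, 0, 2], "twist": 0, "grip": 0}, {"offset": [2, 0, 4], "twist": 0, "grip": 0}, {"offset": [2, 0, 4], "twist": 0, "grip": 0}]}}

```text
time: 9.52
tool_pos: [0.6429, 0.0075, 0.3119]
tool_rot: [0.0, 0.994, -0.106, 0.001]
contact_force: [1.8, -0.9, 6.3]
gripper_width: 0.003
```

```bash
python3 st.py
```

```text
t 9.52 tool ang -102.19 grip 0.003 F [ 1.8 -0.9  6.3]
tool in stand mm [ 77.7   1.4 311.9] off to seat [-127.8    1.2   84.8]
F stand [ 1.9 -0.5  6.3] ft [ 0.03 -0.18  0.04] tau_full 0.068 edge rel axis mm 6.7 13.9 tau_edge -0.016
```

Emit:
{"op": "play_rows", "data": {"increments": [{"offset": [1, 0, 2], "twist": 0, "grip": 0}, {"offset": [2, 0, 4], "twist": 0, "grip": 0}, {"offset": [2, 0, 5], "twist": 0, "grip": 0}]}}

```text
time: 9.77
tool_pos: [0.6457, 0.0068, 0.307]
tool_rot: [0.0, 0.994, -0.106, 0.003]
contact_force: [2.3, -0.6, 7.7]
gripper_width: -0.001
```

```bash
python3 st.py
```

```text
t 9.77 tool ang -102.21 grip -0.001 F [ 2.3 -0.6  7.7]
tool in stand mm [ 80.6   1.4 307. ] off to seat [-131.     1.1   79.3]
F stand [ 2.4 -0.1  7.7] ft [-0.04 -0.38  0.01] tau_full -0.099 edge rel axis mm 9.6 9.0 tau_edge -0.053
```

Run:
```python
from st import *
b=manip.grab_frame("top");a=manip.grab_frame("side")
B=cv2.resize(a[150:240,205:285],None,fx=6.5,fy=6.5,interpolation=cv2.INTER_CUBIC)
cv2.imwrite("pics/s6.png",B)
for c in("side","top"):
  for n in("flat",):
    print(c,n,[((Rz.T@(w(c,r["xyz"])-O)*1e3).round(1),round(r["p"],2)) for r in manip.tip_of(n,c)[:1]])
```

```text
t 9.77 tool ang -102.21 grip -0.001 F [ 2.3 -0.6  7.7]
tool in stand mm [ 80.6   1.4 307. ] off to seat [-131.     1.1   79.3]
F stand [ 2.4 -0.1  7.7] ft [-0.04 -0.38  0.01] tau_full -0.099 edge rel axis mm 9.6 9.0 tau_edge -0.053
side flat [(array([ 59. ,   0.9, 140.5]), 0.62)]
top flat [(array([ 54.9,  -2.1, 138.3]), 0.5)]
```

View pics/s6.png

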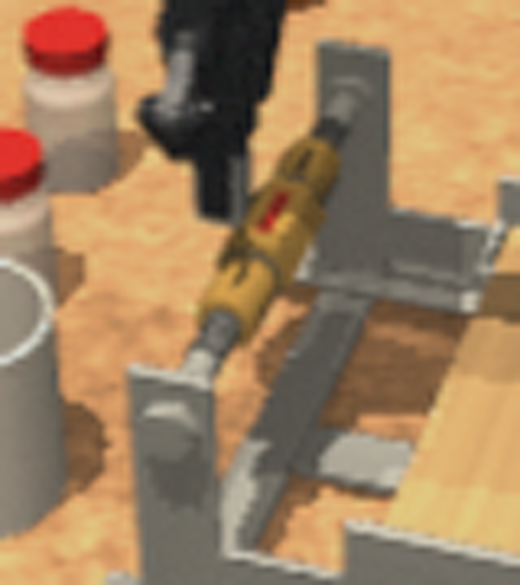

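Emit:
{"op": "play_rows", "data": {"increments": [{"offset": [3, 0, -5], "twist": 0, "grip": 0}, {"offset": [3, 0, -15], "twist": 0, "grip": 0}, {"offset": [-5, 0, -15], "twist": 0, "grip": 0}, {"offset": [-9, 0, -15], "twist": 0, "grip": 0}, {"offset": [-9, 0, -15], "twist": 0, "grip": 0}]}}

```text
time: 10.38
tool_pos: [0.6348, 0.0093, 0.3199]
tool_rot: [-0.0, 0.994, -0.107, -0.001]
contact_force: [-0.2, 0.5, 0.2]
gripper_width: 0.005
```

```bash
sed -i 's/\[.06,0,.125\]/[.0575,0,.125]/' st.py; python3 st.py
```

```text
t 10.38 tool ang -102.24 grip 0.005 F [-0.2  0.5  0.2]
tool in stand mm [ 69.3   1.4 319.9] off to seat [-119.2    1.3   93.1]
F stand [-0.3  0.4  0.2] ft [-0.03  0.04 -0.04] tau_full -0.014 edge rel axis mm 0.8 21.9 tau_edge -0.006
```

Emit:
{"op": "play_rows", "data": {"increments": [{"offset": [2, 0, 4], "twist": 0, "grip": 0}, {"offset": [2, 0, 8], "twist": 0, "grip": 0}, {"offset": [2, 0, 10], "twist": 0, "grip": 0}, {"offset": [2, 0, 10], "twist": 0, "grip": 0}]}}

```text
time: 10.72
tool_pos: [0.6382, 0.0086, 0.3139]
tool_rot: [0.0, 0.994, -0.107, -0.0]
contact_force: [-6.8, 0.4, 16.6]
gripper_width: -0.002
```

```bash
python3 st.py
```

```text
t 10.72 tool ang -102.26 grip -0.002 F [-6.8  0.4 16.6]
tool in stand mm [ 72.8   1.5 313.9] off to seat [-122.8    1.3   86.9]
F stand [-6.8 -1.1 16.6] ft [-0.19  1.45  0.04] tau_full -0.083 edge rel axis mm 4.3 15.9 tau_edge -0.179
```

Emit:
{"op": "play_rows", "data": {"increments": [{"offset": [0, 0, 6], "twist": 0, "grip": 0}, {"offset": [2, 0, 11], "twist": 0, "grip": 0}, {"offset": [6, 0, 11], "twist": 0, "grip": 0}, {"offset": [6, 0, 11], "twist": 0, "grip": 0}]}}

```text
time: 11.05
tool_pos: [0.6462, 0.0069, 0.3065]
tool_rot: [0.0, 0.994, -0.107, 0.007]
contact_force: [6.8, -0.9, 8.0]
gripper_width: 0.0
```

```bash
python3 st.py
```

```text
t 11.05 tool ang -102.26 grip 0.0 F [ 6.8 -0.9  8. ]
tool in stand mm [ 81.1   1.6 306.5] off to seat [-132.1    1.5   77.8]
F stand [6.8 0.6 8. ] ft [ 0.07 -1.08 -0.03] tau_full -0.027 edge rel axis mm 12.6 8.5 tau_edge -0.043
```

Emit:
{"op": "play_rows", "data": {"increments": [{"offset": [4, 0, -10], "twist": 0, "grip": 0}, {"offset": [2, 0, -30], "twist": 0, "grip": 0.5}, {"offset": [-4, 0, -35], "twist": 0, "grip": 0.8}, {"offset": [-8, 0, -35], "twist": 0, "grip": 0.8}, {"offset": [-8, 0, -35], "twist": 0, "grip": 0.8}]}}

```text
time: 11.47
tool_pos: [0.635, 0.0092, 0.3337]
tool_rot: [-0.0, 0.994, -0.107, -0.001]
contact_force: [-0.3, -0.0, 0.3]
gripper_width: 0.567
```

```bash
cat > red.py <<'E'
from h import *
def red(img,cam):
    b,g,r=[img[:,:,i].astype(int) for i in range(3)]
    u,v=map(int,px(cam,[.6265,.0095,.137])); m=np.zeros(img.shape[:2],bool); m[v-14:v+14,u-14:u+14]=True
    e=np.clip(r-g-60,0,None)*m*(g<110); n=e.sum()
    if n==0: return None
    V,U=np.indices(e.shape); return (U*e).sum()/n,(V*e).sum()/n,n
if __name__=="__main__":
    for nm,c in(("t0","top"),("s0","side")): print(nm,red(cv2.imread(f"pics/{nm}.png"),c))
    for c in("top","side"): print("now",c,red(manip.grab_frame(c),c))
    from scipy.spatial.transform import Rotation as R
    Rz=R.from_euler("z",-.215).as_matrix();O=np.array([.5667,.0227,0])
    for a in(-20,0,20,40): 
        q=O+Rz@[.0575+.015*np.sin(np.radians(a)),0,.125+.015*np.cos(np.radians(a))];print(a,np.round(px("top",q),1),np.round(px("side",q),1))
E
python3 red.py; python3 st.py
```

```text
t0 (np.float64(255.43537414965985), np.float64(186.92630385487527), np.int64(882))
s0 (np.float64(246.57702349869453), np.float64(182.2845953002611), np.int64(766))
now top (np.float64(260.8606060606061), np.float64(171.55757575757576), np.int64(165))
now side (np.float64(244.29032258064515), np.float64(183.48387096774192), np.int64(31))
-20 [254.8 188.9] [248.8 181.9]
0 [255.2 187.1] [247.  181.3]
20 [255.7 185.4] [245.2 181.3]
40 [256. 184.] [243.7 181.7]
t 11.57 tool ang -102.27 grip 0.739 F [ 0.5  0.7 -0.1]
tool in stand mm [ 69.8   1.3 332.8] off to seat [-119.5    1.2  106.1]
F stand [ 0.3  0.8 -0.1] ft [-0.   -0.04 -0.01] tau_full 0.031 edge rel axis mm 1.3 34.8 tau_edge 0.012
```

Run:
```python
from h import *
a=manip.grab_frame("side")
cv2.imwrite("pics/s7.png",cv2.resize(a[150:215,215:280],None,fx=9,fy=9,interpolation=cv2.INTER_CUBIC))
```

```text
(no output)
```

View pics/s7.png

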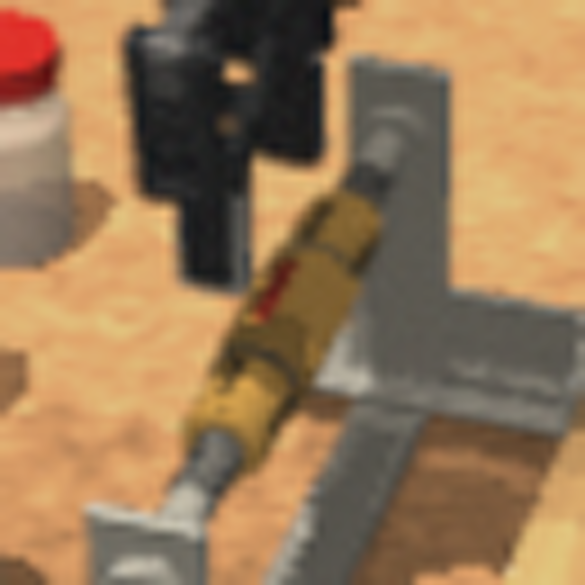

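```bash
cat > red.py <<'E'
from h import *
Rz=R.from_euler("z",-.215).as_matrix();O=np.array([.5667,.0227,0])
def red(img,cam):
    h=cv2.cvtColor(img,cv2.COLOR_BGR2HSV).astype(int)
    u,v=map(int,px(cam,[.6265,.0095,.130])); m=np.zeros(img.shape[:2],bool); m[v-11:v+11,u-9:u+9]=True
    hh=(h[:,:,0]+90)%180-90
    e=np.clip(13-abs(hh),0,None)*m*(h[:,:,1]>110)*(h[:,:,2]>50); n=e.sum()
    if n==0: return None
    V,U=np.indices(e.shape); return np.round([(U*e).sum()/n,(V*e).sum()/n,n],2)
if __name__=="__main__":
    print("s0",red(cv2.imread("pics/s0.png"),"side"),"t0",red(cv2.imread("pics/t0.png"),"top"))
    for c in("side","top"): print("now",c,red(manip.grab_frame(c),c))
    for n in("flat",): print([((Rz.T@(w("side",r["xyz"])-O)*1e3).round(1),round(r["p"],2)) for r in manip.tip_of(n,"side")[:1]])
E
python3 red.py
```

```text
s0 [246.65 182.08  97.  ] t0 [255.3 186.9  50. ]
now side [245.05 181.83  88.  ]
now top [254.8  179.04 953.  ]
[(array([ 63.6,   0.5, 136.4]), 0.77)]
```

Emit:
{"op": "play_rows", "data": {"increments": [{"offset": [8, 0, 0], "twist": 0, "grip": 0}, {"offset": [11, 0, 0], "twist": 0, "grip": 0}, {"offset": [11, 0, 0], "twist": 0, "grip": 0}, {"offset": [11, 0, 10], "twist": 0, "grip": 0}, {"offset": [11, 0, 15], "twist": 0, "grip": 0}]}}

```text
time: 12.18
tool_pos: [0.6466, 0.0066, 0.3185]
tool_rot: [-0.0, 0.994, -0.107, -0.0]
contact_force: [-0.4, 0.6, -0.1]
gripper_width: 0.089
```

```bash
python3 st.py
```

```text
t 12.18 tool ang -102.28 grip 0.089 F [-0.4  0.6 -0.1]
tool in stand mm [ 81.5   1.3 318.5] off to seat [-131.4    1.2   91.6]
F stand [-0.5  0.5 -0.1] ft [0.   0.02 0.08] tau_full -0.069 edge rel axis mm 13.0 20.5 tau_edge -0.009
```

Emit:
{"op": "play_rows", "data": {"increments": [{"offset": [-3, 0, 5], "twist": 0, "grip": 0}, {"offset": [-3, 0, 10], "twist": 0, "grip": 0}, {"offset": [-3, 0, 16], "twist": 0, "grip": 0}, {"offset": [-3, 0, 22], "twist": 0, "grip": 0}]}}

```text
time: 12.52
tool_pos: [0.6452, 0.0072, 0.3093]
tool_rot: [0.0, 0.994, -0.107, 0.002]
contact_force: [-19.5, 0.3, 52.3]
gripper_width: -0.0
```

```bash
python3 st.py
```

```text
t 12.52 tool ang -102.24 grip -0.0 F [-19.5   0.3  52.3]
tool in stand mm [ 80.    1.6 309.3] off to seat [-130.3    1.4   81.7]
F stand [-19.1  -3.9  52.3] ft [-0.71  3.67  0.05] tau_full -1.022 edge rel axis mm 11.5 11.3 tau_edge -0.816
```

Emit:
{"op": "play_rows", "data": {"increments": [{"offset": [-1, 0, 2], "twist": 0, "grip": 0}, {"offset": [-2, 0, 4], "twist": 0, "grip": 0}, {"offset": [-3, 0, 6], "twist": 0, "grip": 0}]}}

```text
time: 12.77
tool_pos: [0.6447, 0.0072, 0.3068]
tool_rot: [0.001, 0.994, -0.107, 0.01]
contact_force: [-7.3, -0.7, 46.6]
gripper_width: -0.001
```

```bash
python3 st.py; python3 red.py
```

```text
t 12.77 tool ang -102.25 grip -0.001 F [-7.3 -0.7 46.6]
tool in stand mm [ 79.6   1.5 306.8] off to seat [-131.1    1.4   77.2]
F stand [-7.  -2.2 46.6] ft [-0.56  1.46 -0.  ] tau_full -0.843 edge rel axis mm 11.1 8.8 tau_edge -0.577
s0 [246.65 182.08  97.  ] t0 [255.3 186.9  50. ]
now side [243.31 182.2   61.  ]
now top [255.06 178.23 685.  ]
[(array([ 70.2,  -1.6, 138.3]), 0.83)]
```

Emit:
{"op": "play_rows", "data": {"increments": [{"offset": [-1, 0, 2], "twist": 0, "grip": 0}, {"offset": [-2, 0, 4], "twist": 0, "grip": 0}, {"offset": [-3, 0, 6], "twist": 0, "grip": 0}]}}

```text
time: 13.17
tool_pos: [0.6441, 0.0072, 0.3042]
tool_rot: [0.001, 0.994, -0.107, 0.016]
contact_force: [0.6, -2.9, 48.4]
gripper_width: -0.001
```

```bash
cat > tq.py <<'E'
from st import *
e=Rz.T@(p+M@[-.011,0,.173]-O)-[.0575,0,.125]
print("TILT-CORRECTED edge",(e*1e3).round(1),"tau_edge",round(e[2]*F[0]-e[0]*F[2],3))
E
python3 tq.py; python3 red.py|tail -3
```

```text
t 13.17 tool ang -102.27 grip -0.001 F [ 0.6 -2.9 48.4]
tool in stand mm [ 79.    1.4 304.2] off to seat [-131.3    1.4   73.1]
F stand [ 1.2 -2.7 48.4] ft [-0.6  -0.09  0.04] tau_full -0.909 edge rel axis mm 10.5 6.2 tau_edge -0.499
TILT-CORRECTED edge [15.9  1.6  6. ] tau_edge -0.763
now side [242.38 182.87  39.  ]
now top [255.05 178.34 788.  ]
[(array([ 69.8,   1.6, 136.8]), 0.53)]
```

Emit:
{"op": "play_rows", "data": {"increments": [{"offset": [-1, 0, 2], "twist": 0, "grip": 0}, {"offset": [-2, 0, 4], "twist": 0, "grip": 0}, {"offset": [-3, 0, 6], "twist": 0, "grip": 0}]}}

```text
time: 13.57
tool_pos: [0.644, 0.0073, 0.3013]
tool_rot: [0.001, 0.994, -0.107, 0.022]
contact_force: [11.4, -5.1, 49.6]
gripper_width: -0.002
```

```bash
python3 tq.py; python3 red.py|tail -3
```

```text
t 13.57 tool ang -102.28 grip -0.002 F [11.4 -5.1 49.6]
tool in stand mm [ 78.8   1.5 301.3] off to seat [-132.     1.6   68.5]
F stand [12.2 -2.5 49.6] ft [-0.44 -1.72  0.01] tau_full -0.63 edge rel axis mm 10.3 3.3 tau_edge -0.472
TILT-CORRECTED edge [18.1  1.9  3. ] tau_edge -0.861
now side [242.   183.03  37.  ]
now top [255.09 178.51 866.  ]
[(array([ 70.7,  -1.5, 132.4]), 0.57)]
```

Emit:
{"op": "play_rows", "data": {"increments": [{"offset": [12, 0, -8], "twist": 0, "grip": 0}, {"offset": [14, 0, -25], "twist": 0, "grip": 0}, {"offset": [14, 0, -42], "twist": 0, "grip": 0}, {"offset": [6, 0, -44], "twist": 0, "grip": 0}, {"offset": [1, 0, -44], "twist": 0, "grip": 0}]}}

```text
time: 14.13
tool_pos: [0.6354, 0.0091, 0.3244]
tool_rot: [-0.0, 0.994, -0.107, 0.001]
contact_force: [-0.3, -0.1, 0.9]
gripper_width: -0.0
```

Emit:
{"op": "play_rows", "data": {"increments": [{"offset": [0, 0, 4], "twist": 0, "grip": 0}, {"offset": [0, 0, 8], "twist": 0, "grip": 0}, {"offset": [0, 0, 10], "twist": 0, "grip": 0}, {"offset": [0, 0, 10], "twist": 0, "grip": 0}]}}

```text
time: 14.47
tool_pos: [0.6353, 0.0092, 0.3148]
tool_rot: [-0.0, 0.994, -0.107, -0.002]
contact_force: [-8.7, 0.3, 13.4]
gripper_width: -0.004
```

```bash
python3 tq.py; python3 red.py|tail -3
```

```text
t 14.47 tool ang -102.26 grip -0.004 F [-8.7  0.3 13.4]
tool in stand mm [ 69.9   1.5 314.8] off to seat [-119.6    1.3   88.2]
F stand [-8.5 -1.6 13.4] ft [-0.16  1.49  0.08] tau_full -0.301 edge rel axis mm 1.4 16.8 tau_edge -0.162
TILT-CORRECTED edge [ 0.8  1.4 16.8] tau_edge -0.154
now side [241.9 183.6  10. ]
now top [ 254.79  179.5  1079.  ]
[(array([ 70.5,   1.5, 132.2]), 0.56)]
```

Emit:
{"op": "play_rows", "data": {"increments": [{"offset": [1, 0, 4], "twist": 0, "grip": 0}, {"offset": [2, 0, 8], "twist": 0, "grip": 0}, {"offset": [4, 0, 11], "twist": 0, "grip": 0}, {"offset": [6, 0, 13], "twist": 0, "grip": 0}, {"offset": [7, 0, 15], "twist": 0, "grip": 0}]}}

```text
time: 15.03
tool_pos: [0.6443, 0.0075, 0.3098]
tool_rot: [0.0, 0.994, -0.107, 0.003]
contact_force: [-13.6, 0.8, 43.4]
gripper_width: 0.001
```

```bash
python3 tq.py
```

```text
t 15.03 tool ang -102.24 grip 0.001 F [-13.6   0.8  43.4]
tool in stand mm [ 79.1   1.7 309.8] off to seat [-129.6    1.6   82. ]
F stand [-13.5  -2.1  43.4] ft [-0.37  2.83  0.01] tau_full -0.601 edge rel axis mm 10.6 11.8 tau_edge -0.618
TILT-CORRECTED edge [11.7  1.7 11.7] tau_edge -0.667
```

Emit:
{"op": "play_rows", "data": {"increments": [{"offset": [0, 0, 2], "twist": 0, "grip": 0}, {"offset": [-1, 0, 4], "twist": 0, "grip": 0}, {"offset": [-2, 0, 6], "twist": 0, "grip": 0}, {"offset": [-2, 0, 6], "twist": 0, "grip": 0}]}}

```text
time: 15.37
tool_pos: [0.6449, 0.0073, 0.3064]
tool_rot: [0.001, 0.994, -0.107, 0.01]
contact_force: [-5.7, 0.0, 42.5]
gripper_width: -0.001
```

```bash
python3 tq.py
```

```text
t 15.37 tool ang -102.26 grip -0.001 F [-5.7  0.  42.5]
tool in stand mm [ 79.7   1.6 306.4] off to seat [-131.2    1.6   76.8]
F stand [-5.6 -1.2 42.5] ft [-0.38  1.14 -0.04] tau_full -0.819 edge rel axis mm 11.2 8.4 tau_edge -0.521
TILT-CORRECTED edge [14.6  1.8  8.2] tau_edge -0.665
```

Emit:
{"op": "play_rows", "data": {"increments": [{"offset": [-1, 0, 2], "twist": 0, "grip": 0}, {"offset": [-2, 0, 4], "twist": 0, "grip": 0}, {"offset": [-3, 0, 6], "twist": 0, "grip": 0}, {"offset": [-3, 0, 6], "twist": 0, "grip": 0}]}}

```text
time: 15.7
tool_pos: [0.6446, 0.0073, 0.3033]
tool_rot: [0.001, 0.994, -0.107, 0.017]
contact_force: [14.6, -4.2, 30.6]
gripper_width: 0.003
```

```bash
python3 tq.py
```

```text
t 15.7 tool ang -102.28 grip 0.003 F [14.6 -4.2 30.6]
tool in stand mm [ 79.4   1.5 303.3] off to seat [-131.9    1.6   71.9]
F stand [15.2 -1.  30.6] ft [-0.08 -2.36 -0.02] tau_full -0.317 edge rel axis mm 10.9 5.3 tau_edge -0.252
TILT-CORRECTED edge [16.7  1.9  5. ] tau_edge -0.435
```

Emit:
{"op": "play_rows", "data": {"increments": [{"offset": [12, 0, -8], "twist": 0, "grip": 0}, {"offset": [13, 0, -26], "twist": 0, "grip": 0}, {"offset": [10, 0, -30], "twist": 0, "grip": 0}, {"offset": [8, 0, -30], "twist": 0, "grip": 0}]}}

```text
time: 16.03
tool_pos: [0.6455, 0.0069, 0.3165]
tool_rot: [-0.0, 0.994, -0.107, 0.0]
contact_force: [0.3, 0.7, 0.6]
gripper_width: -0.001
```

Emit:
{"op": "play_rows", "data": {"increments": [{"offset": [0, 0, 8], "twist": 0, "grip": 0}, {"offset": [-1, 0, 14], "twist": 0, "grip": 0}, {"offset": [-2, 0, 18], "twist": 0, "grip": 0}, {"offset": [-4, 0, 22], "twist": 0, "grip": 0}, {"offset": [-4, 0, 22], "twist": 0, "grip": 0}]}}

```text
time: 16.45
tool_pos: [0.6459, 0.0069, 0.3041]
tool_rot: [0.001, 0.994, -0.107, 0.011]
contact_force: [6.2, -1.7, 26.8]
gripper_width: -0.004
```

```bash
python3 tq.py
```

```text
t 16.45 tool ang -102.28 grip -0.004 F [ 6.2 -1.7 26.8]
tool in stand mm [ 80.7   1.4 304.1] off to seat [-132.4    1.4   74.2]
F stand [ 6.4 -0.4 26.8] ft [-0.13 -0.91 -0.03] tau_full -0.383 edge rel axis mm 12.2 6.1 tau_edge -0.288
TILT-CORRECTED edge [16.   1.7  5.9] tau_edge -0.391
```

Emit:
{"op": "play_rows", "data": {"increments": [{"offset": [-1, 0, 3], "twist": 0, "grip": 0}, {"offset": [-3, 0, 6], "twist": 0, "grip": 0}, {"offset": [-4, 0, 8], "twist": 0, "grip": 0}, {"offset": [-4, 0, 8], "twist": 0, "grip": 0}]}}

```text
time: 16.78
tool_pos: [0.6449, 0.0071, 0.3024]
tool_rot: [0.001, 0.994, -0.107, 0.018]
contact_force: [10.3, -3.0, 39.7]
gripper_width: 0.001
```

```bash
python3 tq.py
```

```text
t 16.78 tool ang -102.28 grip 0.001 F [10.3 -3.  39.7]
tool in stand mm [ 79.7   1.5 302.4] off to seat [-132.3    1.5   70.7]
F stand [10.7 -0.7 39.7] ft [-0.21 -1.65 -0.02] tau_full -0.631 edge rel axis mm 11.2 4.4 tau_edge -0.398
TILT-CORRECTED edge [17.4  1.8  4.1] tau_edge -0.648
```

Emit:
{"op": "play_rows", "data": {"increments": [{"offset": [-2, 0, 2], "twist": 0, "grip": 0}, {"offset": [-4, 0, 5], "twist": 0, "grip": 0}, {"offset": [-5, 0, 7], "twist": 0, "grip": 0}, {"offset": [-5, 0, 7], "twist": 0, "grip": 0}]}}

```text
time: 17.12
tool_pos: [0.643, 0.0074, 0.3004]
tool_rot: [0.001, 0.994, -0.107, 0.025]
contact_force: [17.1, -6.0, 46.1]
gripper_width: -0.005
```

```bash
python3 tq.py
```

```text
t 17.12 tool ang -102.3 grip -0.005 F [17.1 -6.  46.1]
tool in stand mm [ 77.8   1.4 300.4] off to seat [-131.3    1.5   66.8]
F stand [18.  -2.2 46.1] ft [-0.3  -2.95 -0.05] tau_full -0.731 edge rel axis mm 9.3 2.4 tau_edge -0.384
TILT-CORRECTED edge [18.   1.9  2. ] tau_edge -0.794
```

Emit:
{"op": "play_rows", "data": {"increments": [{"offset": [14, 0, -8], "twist": 0, "grip": 0}, {"offset": [16, 0, -25], "twist": 0, "grip": 0}, {"offset": [16, 0, -42], "twist": 0, "grip": 0}, {"offset": [8, 0, -44], "twist": 0, "grip": 0}, {"offset": [3, 0, -44], "twist": 0, "grip": 0}]}}

```text
time: 17.53
tool_pos: [0.6349, 0.0092, 0.3222]
tool_rot: [-0.0, 0.994, -0.107, -0.001]
contact_force: [-0.3, -0.0, -0.2]
gripper_width: -0.001
```

Emit:
{"op": "play_rows", "data": {"increments": [{"offset": [0, 0, 4], "twist": 0, "grip": 0}, {"offset": [0, 0, 8], "twist": 0, "grip": 0}, {"offset": [0, 0, 10], "twist": 0, "grip": 0}, {"offset": [0, 0, 10], "twist": 0, "grip": 0}]}}

```text
time: 17.87
tool_pos: [0.635, 0.0093, 0.3144]
tool_rot: [0.0, 0.994, -0.107, -0.003]
contact_force: [-10.2, 1.4, 14.7]
gripper_width: -0.0
```

```bash
python3 tq.py
```

```text
t 17.87 tool ang -102.25 grip -0.0 F [-10.2   1.4  14.7]
tool in stand mm [ 69.6   1.5 314.4] off to seat [-119.2    1.3   88. ]
F stand [-10.2  -0.8  14.7] ft [-0.23  1.73 -0.01] tau_full -0.391 edge rel axis mm 1.1 16.4 tau_edge -0.184
TILT-CORRECTED edge [ 0.2  1.4 16.4] tau_edge -0.172
```

Emit:
{"op": "play_rows", "data": {"increments": [{"offset": [1, 0, 4], "twist": 0, "grip": 0}, {"offset": [2, 0, 8], "twist": 0, "grip": 0}, {"offset": [4, 0, 11], "twist": 0, "grip": 0}, {"offset": [6, 0, 13], "twist": 0, "grip": 0}, {"offset": [7, 0, 15], "twist": 0, "grip": 0}]}}

```text
time: 18.28
tool_pos: [0.6444, 0.0076, 0.3099]
tool_rot: [0.0, 0.994, -0.107, 0.003]
contact_force: [-18.6, 1.7, 47.6]
gripper_width: -0.0
```

```bash
python3 tq.py
```

```text
t 18.28 tool ang -102.24 grip -0.0 F [-18.6   1.7  47.6]
tool in stand mm [ 79.1   1.8 309.9] off to seat [-129.7    1.7   82.1]
F stand [-18.6  -2.4  47.6] ft [-0.4   3.45  0.08] tau_full -1.009 edge rel axis mm 10.6 11.9 tau_edge -0.726
TILT-CORRECTED edge [11.8  1.9 11.9] tau_edge -0.78
```

Emit:
{"op": "play_rows", "data": {"increments": [{"offset": [0, 0, 2], "twist": 0, "grip": 0}, {"offset": [-1, 0, 4], "twist": 0, "grip": 0}, {"offset": [-2, 0, 6], "twist": 0, "grip": 0}, {"offset": [-2, 0, 6], "twist": 0, "grip": 0}]}}

```text
time: 18.62
tool_pos: [0.6449, 0.0073, 0.3063]
tool_rot: [0.0, 0.994, -0.107, 0.01]
contact_force: [-4.6, -0.6, 42.3]
gripper_width: -0.002
```

```bash
python3 tq.py
```

```text
t 18.62 tool ang -102.26 grip -0.002 F [-4.6 -0.6 42.3]
tool in stand mm [ 79.7   1.7 306.3] off to seat [-131.3    1.7   76.6]
F stand [-4.4 -1.6 42.3] ft [-0.28  1.04 -0.03] tau_full -0.684 edge rel axis mm 11.2 8.3 tau_edge -0.509
TILT-CORRECTED edge [14.7  1.9  8.1] tau_edge -0.658
```

Emit:
{"op": "play_rows", "data": {"increments": [{"offset": [-3, 0, 2], "twist": 0, "grip": 0}, {"offset": [-5, 0, 5], "twist": 0, "grip": 0}, {"offset": [-6, 0, 8], "twist": 0, "grip": 0}, {"offset": [-6, 0, 8], "twist": 0, "grip": 0}]}}

```text
time: 18.95
tool_pos: [0.6429, 0.0076, 0.3039]
tool_rot: [0.001, 0.994, -0.107, 0.02]
contact_force: [6.7, -3.6, 46.8]
gripper_width: -0.0
```

```bash
python3 tq.py
```

```text
t 18.95 tool ang -102.28 grip -0.0 F [ 6.7 -3.6 46.8]
tool in stand mm [ 77.6   1.5 303.9] off to seat [-130.6    1.6   71.7]
F stand [ 7.3 -2.1 46.8] ft [-0.32 -1.22  0.01] tau_full -0.851 edge rel axis mm 9.1 5.9 tau_edge -0.384
TILT-CORRECTED edge [16.   1.9  5.6] tau_edge -0.71
```

Emit:
{"op": "play_rows", "data": {"increments": [{"offset": [-1, 0, 2], "twist": 0, "grip": 0}, {"offset": [-2, 0, 5], "twist": 0, "grip": 0}, {"offset": [-3, 0, 7], "twist": 0, "grip": 0}, {"offset": [-3, 0, 7], "twist": 0, "grip": 0}]}}

```text
time: 19.28
tool_pos: [0.6427, 0.0076, 0.2993]
tool_rot: [0.001, 0.994, -0.107, 0.027]
contact_force: [19.3, -5.2, 45.0]
gripper_width: -0.005
```

```bash
python3 tq.py
```

```text
t 19.28 tool ang -102.3 grip -0.005 F [19.3 -5.2 45. ]
tool in stand mm [ 77.5   1.5 299.3] off to seat [-131.2    1.7   65.3]
F stand [19.9 -1.  45. ] ft [-0.25 -3.38 -0.02] tau_full -0.807 edge rel axis mm 9.0 1.3 tau_edge -0.379
TILT-CORRECTED edge [18.2  2.1  0.9] tau_edge -0.803
```

Emit:
{"op": "play_rows", "data": {"increments": [{"offset": [14, 0, -8], "twist": 0, "grip": 0}, {"offset": [16, 0, -25], "twist": 0, "grip": 0}, {"offset": [16, 0, -44], "twist": 0, "grip": 0}, {"offset": [8, 0, -46], "twist": 0, "grip": 0}, {"offset": [4, 0, -46], "twist": 0, "grip": 0}]}}

```text
time: 19.7
tool_pos: [0.6351, 0.0092, 0.3229]
tool_rot: [-0.0, 0.994, -0.107, -0.0]
contact_force: [-0.1, -0.3, 0.3]
gripper_width: -0.001
```

Emit:
{"op": "play_rows", "data": {"increments": [{"offset": [0, 0, 4], "twist": 0, "grip": 0}, {"offset": [0, 0, 8], "twist": 0, "grip": 0}, {"offset": [0, 0, 10], "twist": 0, "grip": 0}, {"offset": [0, 0, 10], "twist": 0, "grip": 0}]}}

```text
time: 20.03
tool_pos: [0.6351, 0.0092, 0.314]
tool_rot: [-0.0, 0.994, -0.107, -0.002]
contact_force: [-8.0, -0.0, 13.6]
gripper_width: 0.0
```

```bash
python3 tq.py
```

```text
t 20.03 tool ang -102.26 grip 0.0 F [-8.  -0.  13.6]
tool in stand mm [ 69.7   1.4 314. ] off to seat [-119.3    1.3   87.6]
F stand [-7.8 -1.7 13.6] ft [-0.13  1.48  0.02] tau_full -0.166 edge rel axis mm 1.2 16.0 tau_edge -0.141
TILT-CORRECTED edge [ 0.4  1.3 16. ] tau_edge -0.131
```

Emit:
{"op": "play_rows", "data": {"increments": [{"offset": [1, 0, 4], "twist": 0, "grip": 0}, {"offset": [2, 0, 8], "twist": 0, "grip": 0}, {"offset": [4, 0, 11], "twist": 0, "grip": 0}, {"offset": [6, 0, 13], "twist": 0, "grip": 0}, {"offset": [7, 0, 15], "twist": 0, "grip": 0}]}}

```text
time: 20.45
tool_pos: [0.6444, 0.0076, 0.3101]
tool_rot: [0.0, 0.994, -0.107, 0.003]
contact_force: [-18.5, 1.5, 47.7]
gripper_width: 0.0
```

```bash
python3 tq.py
```

```text
t 20.45 tool ang -102.24 grip 0.0 F [-18.5   1.5  47.7]
tool in stand mm [ 79.1   1.9 310.1] off to seat [-129.6    1.7   82.3]
F stand [-18.4  -2.5  47.7] ft [-0.41  3.53  0.01] tau_full -0.904 edge rel axis mm 10.6 12.1 tau_edge -0.727
TILT-CORRECTED edge [11.6  1.9 12. ] tau_edge -0.774
```

Same as the previous stroke (no bite yet, about 3.5 rad). Continue in steps.

Emit:
{"op": "play_rows", "data": {"increments": [{"offset": [0, 0, 2], "twist": 0, "grip": 0}, {"offset": [-1, 0, 4], "twist": 0, "grip": 0}, {"offset": [-2, 0, 6], "twist": 0, "grip": 0}, {"offset": [-2, 0, 6], "twist": 0, "grip": 0}]}}

```text
time: 20.78
tool_pos: [0.6447, 0.0075, 0.307]
tool_rot: [0.0, 0.994, -0.107, 0.009]
contact_force: [-9.1, -0.5, 46.2]
gripper_width: 0.001
```

```bash
python3 tq.py
```

```text
t 20.78 tool ang -102.25 grip 0.001 F [-9.1 -0.5 46.2]
tool in stand mm [ 79.5   1.8 307. ] off to seat [-131.     1.7   77.6]
F stand [-8.8 -2.5 46.2] ft [-0.37  1.64  0.01] tau_full -0.983 edge rel axis mm 11.0 9.0 tau_edge -0.588
TILT-CORRECTED edge [14.3  2.   8.9] tau_edge -0.737
```

Emit:
{"op": "play_rows", "data": {"increments": [{"offset": [-3, 0, 2], "twist": 0, "grip": 0}, {"offset": [-5, 0, 5], "twist": 0, "grip": 0}, {"offset": [-6, 0, 8], "twist": 0, "grip": 0}, {"offset": [-6, 0, 8], "twist": 0, "grip": 0}]}}

```text
time: 21.12
tool_pos: [0.6425, 0.0078, 0.3055]
tool_rot: [0.001, 0.994, -0.107, 0.018]
contact_force: [-0.5, -2.2, 57.1]
gripper_width: 0.004
```

```bash
python3 tq.py
```

```text
t 21.12 tool ang -102.27 grip 0.004 F [-0.5 -2.2 57.1]
tool in stand mm [ 77.2   1.6 305.5] off to seat [-130.     1.7   73.8]
F stand [-0.  -2.2 57.1] ft [-0.54  0.17  0.02] tau_full -0.967 edge rel axis mm 8.7 7.5 tau_edge -0.5
TILT-CORRECTED edge [15.1  2.   7.3] tau_edge -0.863
```

Emit:
{"op": "play_rows", "data": {"increments": [{"offset": [-1, 0, 2], "twist": 0, "grip": 0}, {"offset": [-2, 0, 4], "twist": 0, "grip": 0}, {"offset": [-2, 0, 4], "twist": 0, "grip": 0}]}}

```text
time: 21.37
tool_pos: [0.6429, 0.0075, 0.2982]
tool_rot: [0.001, 0.994, -0.107, 0.026]
contact_force: [31.7, -6.2, 22.8]
gripper_width: 0.001
```

```bash
python3 tq.py
```

```text
t 21.37 tool ang -102.31 grip 0.001 F [31.7 -6.2 22.8]
tool in stand mm [ 77.7   1.4 298.2] off to seat [-131.3    1.7   64.3]
F stand [32.3  0.7 22.8] ft [ 0.11 -5.33 -0.04] tau_full -0.192 edge rel axis mm 9.2 0.2 tau_edge -0.204
TILT-CORRECTED edge [18.3  2.1 -0.2] tau_edge -0.423
```

Emit:
{"op": "play_rows", "data": {"increments": [{"offset": [14, 0, -8], "twist": 0, "grip": 0}, {"offset": [16, 0, -30], "twist": 0, "grip": 0}, {"offset": [12, 0, -36], "twist": 0, "grip": 0}, {"offset": [11, 0, -36], "twist": 0, "grip": 0}]}}

```text
time: 21.7
tool_pos: [0.6436, 0.0073, 0.3168]
tool_rot: [-0.0, 0.994, -0.107, 0.0]
contact_force: [-0.1, -0.0, 0.4]
gripper_width: -0.004
```

Emit:
{"op": "play_rows", "data": {"increments": [{"offset": [0, 0, 6], "twist": 0, "grip": 0}, {"offset": [0, 0, 9], "twist": 0, "grip": 0}, {"offset": [-2, 0, 13], "twist": 0, "grip": 0}, {"offset": [-4, 0, 17], "twist": 0, "grip": 0}, {"offset": [-4, 0, 17], "twist": 0, "grip": 0}]}}

```text
time: 22.12
tool_pos: [0.643, 0.0076, 0.3077]
tool_rot: [0.0, 0.994, -0.107, 0.009]
contact_force: [4.5, -1.3, 25.1]
gripper_width: -0.002
```

```bash
python3 tq.py
```

```text
t 22.12 tool ang -102.27 grip -0.002 F [ 4.5 -1.3 25.1]
tool in stand mm [ 77.8   1.5 307.7] off to seat [-129.2    1.5   78.4]
F stand [ 4.7 -0.3 25.1] ft [-0.19 -0.63 -0.01] tau_full -0.28 edge rel axis mm 9.3 9.7 tau_edge -0.188
TILT-CORRECTED edge [12.4  1.7  9.5] tau_edge -0.267
```

Emit:
{"op": "play_rows", "data": {"increments": [{"offset": [-2, 0, 4], "twist": 0, "grip": 0}, {"offset": [-4, 0, 8], "twist": 0, "grip": 0}, {"offset": [-4, 0, 8], "twist": 0, "grip": 0}]}}

```text
time: 22.37
tool_pos: [0.6417, 0.0079, 0.3069]
tool_rot: [0.001, 0.994, -0.107, 0.015]
contact_force: [3.6, -3.8, 42.6]
gripper_width: 0.001
```

```bash
python3 tq.py
```

```text
t 22.37 tool ang -102.27 grip 0.001 F [ 3.6 -3.8 42.6]
tool in stand mm [ 76.5   1.5 306.9] off to seat [-128.8    1.5   76.1]
F stand [ 4.3 -2.9 42.6] ft [-0.35 -0.64 -0.01] tau_full -0.661 edge rel axis mm 8.0 8.9 tau_edge -0.3
TILT-CORRECTED edge [13.2  1.8  8.7] tau_edge -0.523
```

Emit:
{"op": "play_rows", "data": {"increments": [{"offset": [-2, 0, 4], "twist": 0, "grip": 0}, {"offset": [-3, 0, 6], "twist": 0, "grip": 0}, {"offset": [-3, 0, 6], "twist": 0, "grip": 0}]}}

```text
time: 22.62
tool_pos: [0.641, 0.0081, 0.3062]
tool_rot: [0.001, 0.994, -0.107, 0.02]
contact_force: [4.4, -3.2, 54.4]
gripper_width: -0.0
```

```bash
python3 tq.py
```

```text
t 22.62 tool ang -102.27 grip -0.0 F [ 4.4 -3.2 54.4]
tool in stand mm [ 75.7   1.5 306.2] off to seat [-128.7    1.6   74.1]
F stand [ 4.9 -2.2 54.4] ft [-0.49 -0.76 -0.02] tau_full -0.853 edge rel axis mm 7.2 8.2 tau_edge -0.35
TILT-CORRECTED edge [14.1  1.9  7.9] tau_edge -0.728
```

Emit:
{"op": "play_rows", "data": {"increments": [{"offset": [-1, 0, 2], "twist": 0, "grip": 0}, {"offset": [-2, 0, 4], "twist": 0, "grip": 0}, {"offset": [-2, 0, 4], "twist": 0, "grip": 0}]}}

```text
time: 22.87
tool_pos: [0.6402, 0.0082, 0.3058]
tool_rot: [0.001, 0.994, -0.107, 0.023]
contact_force: [2.5, -3.5, 64.4]
gripper_width: 0.003
```

```bash
python3 tq.py
```

```text
t 22.87 tool ang -102.27 grip 0.003 F [ 2.5 -3.5 64.4]
tool in stand mm [ 74.9   1.6 305.8] off to seat [-128.4    1.6   73.1]
F stand [ 3.1 -2.9 64.4] ft [-0.64 -0.5  -0.01] tau_full -1.056 edge rel axis mm 6.4 7.8 tau_edge -0.389
TILT-CORRECTED edge [14.2  1.9  7.5] tau_edge -0.893
```

Emit:
{"op": "play_rows", "data": {"increments": [{"offset": [-1, 0, 2], "twist": 0, "grip": 0}, {"offset": [-1, 0, 3], "twist": 0, "grip": 0}, {"offset": [-1, 0, 3], "twist": 0, "grip": 0}]}}

```text
time: 23.12
tool_pos: [0.6402, 0.0082, 0.3049]
tool_rot: [0.001, 0.994, -0.107, 0.025]
contact_force: [3.3, -5.2, 69.6]
gripper_width: 0.002
```

```bash
python3 tq.py
```

```text
t 23.12 tool ang -102.27 grip 0.002 F [ 3.3 -5.2 69.6]
tool in stand mm [ 74.9   1.5 304.9] off to seat [-128.6    1.6   71.6]
F stand [ 4.3 -4.4 69.6] ft [-0.68 -0.59  0.03] tau_full -1.029 edge rel axis mm 6.4 6.9 tau_edge -0.415
TILT-CORRECTED edge [14.9  2.   6.5] tau_edge -1.009
```

Emit:
{"op": "play_rows", "data": {"increments": [{"offset": [-1, 0, 1], "twist": 0, "grip": 0}, {"offset": [-1, 0, 2], "twist": 0, "grip": 0}, {"offset": [-1, 0, 2], "twist": 0, "grip": 0}]}}

```text
time: 23.37
tool_pos: [0.6403, 0.0082, 0.3039]
tool_rot: [0.001, 0.994, -0.107, 0.027]
contact_force: [7.9, -4.9, 68.0]
gripper_width: -0.004
```

```bash
python3 tq.py
```

```text
t 23.37 tool ang -102.28 grip -0.004 F [ 7.9 -4.9 68. ]
tool in stand mm [ 74.9   1.6 303.9] off to seat [-129.     1.7   70. ]
F stand [ 8.8 -3.1 68. ] ft [-0.56 -1.39 -0.02] tau_full -1.002 edge rel axis mm 6.4 5.9 tau_edge -0.386
TILT-CORRECTED edge [15.9  2.1  5.6] tau_edge -1.031
```

Emit:
{"op": "play_rows", "data": {"increments": [{"offset": [5, 0, -8], "twist": 0, "grip": 0}, {"offset": [14, 0, -16], "twist": 0, "grip": 0}, {"offset": [18, 0, -35], "twist": 0, "grip": 0}, {"offset": [18, 0, -70], "twist": 0, "grip": 0}, {"offset": [18, 0, -105], "twist": 0, "grip": 0}]}}

```text
time: 23.78
tool_pos: [0.6455, 0.0068, 0.3774]
tool_rot: [0.0, 0.994, -0.107, -0.004]
contact_force: [0.4, -0.7, -0.9]
gripper_width: 0.005
```

Emit:
{"op": "play_rows", "data": {"increments": [{"offset": [-40, 0, 0], "twist": 0, "grip": 0}, {"offset": [-80, 0, 0], "twist": 0, "grip": 0}, {"offset": [-120, 0, 0], "twist": 0, "grip": 0}, {"offset": [-160, 0, 0], "twist": 0, "grip": 0}, {"offset": [-200, 0, 0], "twist": 0, "grip": 0}]}}

```text
time: 24.2
tool_pos: [0.4487, 0.0495, 0.3778]
tool_rot: [0.0, 0.994, -0.107, -0.003]
contact_force: [-0.7, 1.6, 0.5]
gripper_width: -0.0
```

Emit:
{"op": "play_rows", "data": {"increments": [{"offset": [-40, 0, 0], "twist": 0, "grip": 0}, {"offset": [-60, 0, 0], "twist": 0, "grip": 0}, {"offset": [-60, 0, 0], "twist": 0, "grip": 0}]}}

```text
time: 24.45
tool_pos: [0.3891, 0.0628, 0.3779]
tool_rot: [0.0, 0.994, -0.106, -0.002]
contact_force: [-0.6, -0.3, -0.5]
gripper_width: -0.001
```

Run:
```python
from st import *
b=manip.grab_frame("top");a=manip.grab_frame("side")
A=cv2.resize(b[170:260,195:315],None,fx=3.8,fy=3.8,interpolation=cv2.INTER_CUBIC);B=cv2.resize(a[150:270,210:310],(285,342),interpolation=cv2.INTER_CUBIC)
cv2.imwrite("pics/t8.png",np.hstack([A,B]))
for c in("side","top"):
  for n in("plank","flat"):
    print(c,n,[((Rz.T@(w(c,r["xyz"])-O)*1e3).round(1),round(r["p"],2)) for r in manip.tip_of(n,c)[:1]])
```

```text
t 24.45 tool ang -102.18 grip -0.001 F [-0.6 -0.3 -0.5]
tool in stand mm [-182.1    1.3  377.9] off to seat [132.8   1.5 150.2]
F stand [-0.5 -0.4 -0.5] ft [-0.01 -0.04  0.02] tau_full -0.297 edge rel axis mm -250.6 79.9 tau_edge -0.173
side plank [(array([-51.9,   1. ,  55.3]), 0.56)]
side flat [(array([ 51.8,  -0.6, 112.5]), 0.59)]
top plank [(array([-49.4,   2.5,  56.1]), 0.55)]
top flat [(array([ 5.010e+01, -1.000e-01,  1.138e+02]), 0.74)]
```

View pics/t8.png

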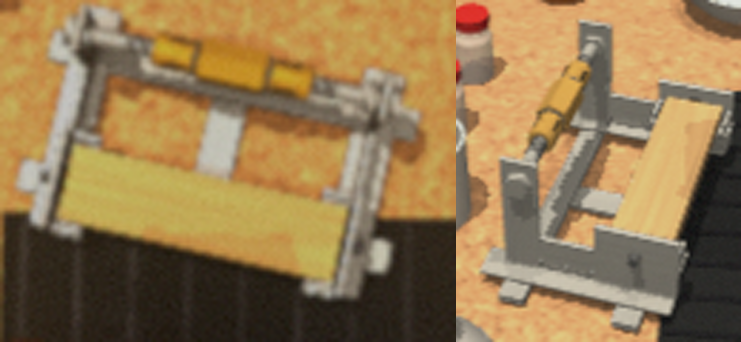

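```bash
python3 -c "
from plant import manip; print(manip.job_done())"
```

```text
the job is handed in; nothing more can be done
None
```

I laid the plank on both ledges, let go of it, and turned the turnbuckle tight with the top going away from the robot. The job is handed in at about 24.5 s of the 72 s allowed.

- **How it was turned:** the arm's moves can't tilt the tool, so I could not grip the turnbuckle and turn it. I pushed the hexagon round with the closed fingertips instead, one flat at a time, about four strokes or 3.8 rad in all.
- **Bite:** torque stayed near 0.7 N m through the free strokes. On the last stroke, with the same commands, it began to rise, and I stopped at about 1.0 N m.
- **How far past bite:** the torque puts it about 0.5 rad past bite, the target. The fingertip geometry suggests less, about 0.3 to 0.4 rad. Both lie between the 45 N minimum and the 200 N limit, but the clamp force itself could not be measured.
- **Slips:** the fingertip slid off a corner at least twice, once just after the bite. I pushed that flat again from a fresh position and saw no harm.
- **Last checks:** the final pictures show the plank flat between the brackets. The networks place it within about 3 mm of the seat and 1 mm in height. The arm was clear and touching nothing. I did not measure the other items on the bar, but the arm never went near them.

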